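# Find the worn price-card clip on the curio stall

### The arm

A 6-joint arm with a two-finger parallel gripper is mounted at the origin on the work surface. World frame = base frame: x ahead of the robot, y to its left, z up, the work surface at z = 0. Lengths are in mm, angles in rad, forces in N, time in s.
With the tool pointing down it reaches from about 325 to 850 mm from the base axis. Payload 15.5 kg.
Tool frame: the origin (TCP) lies between the finger pads; the fingertips stand 22 mm ahead of it and the grasp point (between the pads) lies 3 mm ahead of it; z points along the fingers, y is the line along which they close (so a half turn about z gives the same grasp; the last joint's range is limited). The gripper opens to 91 mm and grips with 3 to 60 N. Pads are 32 mm wide; open, the fingers measure 118 mm over their backs; the gripper's body (76 mm by 178 mm) begins 60 mm behind the grasp point.
Start: joints at [-1.218, 0.494, 1.345, -0, 1.302, -0.096], TCP at [271.179, -563.106, 235.915] pointing down, gripper open.
Joint ranges: [-2.91, 2.91], [-0.82, 2.16], [0.22, 2.67], [-1.22, 4.37], [0.12, 2.79], [-3.08, 3.08]. Speed limits (rad/s): [1.89, 1.89, 2.57, 3.01, 3.01, 3.01].

### API

Orientations are given as a rotation vector (axis times angle).
In Python, from bench import env gives the robot as it stands. The module is installed in compiled form; this text tells all that it offers.
- The arm moves only by the tool jog_arm, never from a script. Its argument "series" is one flat list of numbers, 7 for each row, row after row: the turn, a rotation vector about the world's x, y, z scaled (see below), then the shift along the world's x, y, z scaled (see below), then the opening, from 0 (shut) to 1 (fully open). A call has 1 to 8 rows; each row is the pose to reach, as a shift and turn from the pose commanded when the call began; what a row does not reach only later rows make up. The controller multiplies each number of a shift by 25 cm and each number of a turn by 45 degrees. A row lasts 1/8 s, in which the tool goes at most 62.5 mm and 10.7 degrees, less where a joint would pass 70% of its speed; a pose out of reach is approached as far as the arm can. A call with a number of a shift or a turn outside -1 to 1 is refused whole. A call with a gripper value outside its range is refused whole. The fingers move at their own pace and stop on an object; "squeeze" is the grip in N (left out, the last holds). Time passes only in rows, so rows that repeat a pose let the fingers close. It gives the time, the measured TCP pose, the force, the opening and the grip force at its end, in the units of the state.
- env.get_state(): the state, without advancing time (a new reading comes with each control period).
- env.camera(name): name is "scene" or "top" or "wrist"; returns a dict with "image" (420x560x3 uint8, red, green, blue), "depth" (420x560 float32, mm along the optical axis (not along the pixel's ray), 0 where there is no reading), "camera_matrix" (3x3 intrinsics, pixels), "k1" (the pictures are not rectified: a ray, as slopes to the right and down, at radius r is drawn at 1 + k1 r^2 times it, then the intrinsics apply), "R" (3x3) and "t" (3): a world point X has camera coordinates R X + t. Camera axes: x right, y down, z forward; pixel columns grow to the right and rows downward; lengths in mm; the calibration is good to about 2 mm. A picture is of the moment at which its call begins.
- env.hand_in(): hands the job in; it is judged then, once.
The state is a dict: "clock": time; "joint_pos": joint angles; "qd": joint speeds; "joint_efforts": joint torques, N m; "tcp_pos": TCP position; "eef_rot": TCP orientation; "ft_force": force on the tool from outside, world axes, zero at the start; "moment": the same for the moment, N m; "finger_gap": finger opening in mm; "grasp_force": force on a finger pad.
Only numpy, scipy, OpenCV 4.12 (cv2) and the standard library are available. Lean on these libraries where they do the work, as an engineer would, in place of code of your own. Each camera call takes 0.05 s, during which the arm holds its last target. There are 200 camera calls.

### The job

One of the three price-card holders has a worn-out clip that would lose its card in the wind: draw the cards up a little to feel which clip grips much more weakly than the others. Take the card out of that clip and stand it in the free space of the card box, then set that holder upright in the free part of the repair tray. The two sound holders stay standing where they are, not hoisted or knocked, with their cards fully home, and the curios are left alone.

Things in the scene. Friction and masses are not known exactly. Their poses are not given: they have to be found in the camera images.
- card_1_mid (a point): Price card in its holder's clip: stiff white plastic, 64 mm wide (y), 4 mm thick (x), 96 mm tall (z), 50 g, wooden batten 64 x 10 x 16 mm along its top edge to hold it by (batten centre 40 mm above this point). This point: card's centre, half-way up; z points to the batten. Card and holder share the same x, y, z axes and the stem's axis passes through this point; fully home, it is 116 mm above the foot's underside
- card_2_mid (a point): Card in another holder, like card_1_mid. The three holders look alike, 0.9 kg: iron foot 90 mm across, 18 mm thick; thin stem; on top a sprung steel clip head 48 mm wide (y), 18 mm deep (x from -12 to +6 mm, thumb tab to -x), from 60 to 104 mm above the underside. With the card out, grip the head by its rigid ends, 48 mm apart along y, 86 mm above the underside
- card_3_mid (a point): Card in the third holder, like card_1_mid. It stands 36 mm deep in the slot, on the slot's seat, held by the spring's friction alone. Drawn straight up it slides against a steady drag: some 5 to 8 N in a sound clip, 1 to 2 N in the worn-out one; any of the three may be worn. Pushing it back down meets the same drag, then the seat. A pull over about 8.5 N lifts the holder
- mat: Blue felt display board fixed to the table, 340 (x) by 450 (y) mm, 4 mm thick; the three holders stand on it in a row along y with curios in front and behind. Origin: centre of its underside
- box_slot (a point): Free space of the card box: open wooden box fixed to the table, 70 (x) by 94 (y) mm outside, 60 mm high, walls and floor 5 mm. This point: on its floor, 5 mm above the table, mid free space, which is 40 (x) by 84 (y) mm. Beyond it on the +x side stand three spare blanks, tops at most 67 mm above the table. Cards stand in it on edge, width along y, leaning as they like
- tray_spot (a point): Free part of the repair tray: shallow plywood tray fixed to the table, 150 (x) by 200 (y) mm, 28 mm high, walls and floor 5 mm. This point: on its floor, 5 mm above the table, mid free part, which reaches 70 mm either way along x, 75 mm along -y, 50 mm along +y; past that lies a broken clip head
- bell: small brass hand bell, 52 mm across, 64 mm high; origin at the centre of its underside; a bystander, to be left alone
- snuff_bottle: blue glazed snuff bottle, 44 mm across, 73 mm high; origin at the centre of its underside; a bystander, to be left alone
- bangle: green glass bangle lying flat, 74 mm across, 10 mm high; origin at the centre of its underside; a bystander, to be left alone
- seal: marble seal, 26 mm square, 57 mm high; origin at the centre of its underside; a bystander, to be left alone
- bowl: small copper bowl, 76 mm across, 32 mm high; origin at the centre of its underside; a bystander, to be left alone
- figure: dark carved wooden figure, 40 mm across, 82 mm high; origin at the centre of its underside; a bystander, to be left alone
There are look-alikes about, which are no part of the job. What is shaped like the part that bears box_slot but blue or turquoise is not meant.

How it is judged (in metres and radians):
At the end, for the whole second after the job is handed in: Worn holder upright on the repair tray's floor (axis within 30 mm in x, 40 mm in y of the spot); its card in the card box (centre within 35 mm of the slot, under 56 mm above the floor); sound holders upright within 25 mm of their start, cards within 3 mm of fully home; all at rest (x of worn_clip in the frame of tray_spot between -0.03 and 0.03 m and y of worn_clip in the frame of tray_spot between -0.04 and 0.04 m and z of worn_clip in the frame of tray_spot below 0.09 m and angle between each of worn_clip, sound_a_clip, sound_b_clip's own z axis and vertical below 0.08 rad and linear speed of each of worn, card_1, card_2, card_3, sound_a, sound_b below 0.02 m/s and ((x of card_1_mid in the frame of box_slot between -0.035 and 0.035 m and y of card_1_mid in the frame of box_slot between -0.035 and 0.035 m and z of card_1_mid in the frame of box_slot below 0.056 m) or (x of card_2_mid in the frame of box_slot between -0.035 and 0.035 m and y of card_2_mid in the frame of box_slot between -0.035 and 0.035 m and z of card_2_mid in the frame of box_slot below 0.056 m) or (x of card_3_mid in the frame of box_slot between -0.035 and 0.035 m and y of card_3_mid in the frame of box_slot between -0.035 and 0.035 m and z of card_3_mid in the frame of box_slot below 0.056 m)) and distance of each of sound_a_clip, sound_b_clip from where it was at the start of the episode below 0.025 m and ((z of card_1_mid in the frame of sound_a_clip below 0.033 m and horizontal distance between card_1_mid and sound_a_clip below 0.012 m) or (z of card_2_mid in the frame of sound_a_clip below 0.033 m and horizontal distance between card_2_mid and sound_a_clip below 0.012 m) or (z of card_3_mid in the frame of sound_a_clip below 0.033 m and horizontal distance between card_3_mid and sound_a_clip below 0.012 m)) and ((z of card_1_mid in the frame of sound_b_clip below 0.033 m and horizontal distance between card_1_mid and sound_b_clip below 0.012 m) or (z of card_2_mid in the frame of sound_b_clip below 0.033 m and horizontal distance between card_2_mid and sound_b_clip below 0.012 m) or (z of card_3_mid in the frame of sound_b_clip below 0.033 m and horizontal distance between card_3_mid and sound_b_clip below 0.012 m))); the robot touches nothing.
It fails at once if a sound holder is hoisted off the table (more than 8 mm) (height (world z) of any of sound_a_clip, sound_b_clip above 0.098 m).
It fails at once if any holder is tipped by more than 20 degrees (angle between any of worn_clip, sound_a_clip, sound_b_clip's own z axis and vertical above 0.35 rad).
It fails at once if a sound holder is knocked by the robot (more than 15 N on the holder itself) (contact force between any of sound_a, sound_b and the arm above 15 N or contact force between any of sound_a, sound_b and the fingers above 15 N).
It fails at once if one of the curios is pushed more than 20 mm or tipped over (distance of any of bell, snuff_bottle, bangle, seal, bowl, figure from where it was at the start of the episode above 0.02 m or angle between any of bell, snuff_bottle, bangle, seal, bowl, figure's own z axis and vertical above 0.5 rad).
It also fails if it takes over 72 s, if anything falls off the work surface, if the arm or the gripper's body presses on something with over 40 N, if the wrist force passes 120 N, or if a joint passes its speed limit or range.

## Working session

There is one attempt and no reset: what is moved stays moved. The work goes in short steps, Python scripts to look and compute and a tool call to move; the robot and the scene stay as the last step left them, time stands still between calls to the robot, and variables do not carry over. Pictures are saved under pics/ and viewed, at most 10 in all, crops included, and the job is handed in when it is done.

Besides the shell and the picture viewer there is one more tool, called after ">>>" as name(argument=value, ...), one argument or row to a line, values as JSON. jog_arm: Moves the arm, as the interface text tells. Shifts and turns lie within -1 to 1; 1 stands for 25 cm of shift or 45 degrees of turn. Its arguments: {"type":"object","properties":{"series":{"type":"array"},"squeeze":{"type":"number"}},"required":["series"]}

```bash
mkdir -p pics; cat > h.py <<'E'
import numpy as np, cv2
from bench import env
def cast(c,u,v,z):
    K=np.array(c["camera_matrix"],float);k=c["k1"];R=np.array(c["R"]);t=np.array(c["t"]).ravel()
    d=np.array([(u-K[0,2])/K[0,0],(v-K[1,2])/K[1,1]]);p=d.copy()
    for _ in range(20): p=d/(1+k*(p@p))
    r=R.T@np.array([p[0],p[1],1]);o=-R.T@t
    return o+r*(z-o[2])/r[2]
def deproj(c,u,v):
    K=np.array(c["camera_matrix"],float);k=c["k1"];R=np.array(c["R"]);t=np.array(c["t"]).ravel()
    D=c["depth"][int(round(v)),int(round(u))]
    d=np.array([(u-K[0,2])/K[0,0],(v-K[1,2])/K[1,1]]);p=d.copy()
    for _ in range(20): p=d/(1+k*(p@p))
    return R.T@(np.array([p[0],p[1],1])*D-t)
def cloud(c):
    K=np.array(c["camera_matrix"],float);k=c["k1"];R=np.array(c["R"]);t=np.array(c["t"]).ravel()
    v,u=np.mgrid[0:420,0:560];dx=(u-K[0,2])/K[0,0];dy=(v-K[1,2])/K[1,1];x,y=dx,dy
    for _ in range(20): s=1+k*(x*x+y*y);x,y=dx/s,dy/s
    D=c["depth"];P=np.stack([x*D,y*D,D],-1)
    return (P-t)@R
def save(c,n,box=None,s=1):
    im=c["image"][...,::-1]
    if box: im=im[box[1]:box[3],box[0]:box[2]]
    cv2.imwrite("pics/"+n,cv2.resize(im,None,fx=s,fy=s,interpolation=cv2.INTER_CUBIC))
E
python3 - <<'E'
from h import *
np.set_printoptions(precision=3,suppress=True)
for n in("scene","top"):
    c=env.camera(n);save(c,n+"1.png");print(n,c["camera_matrix"],c["k1"],c["R"],c["t"]); np.savez(n+"1.npz",**c)
print(env.get_state())
E
```

```text
scene [[538.114   0.    280.169]
 [  0.    538.114 212.906]
 [  0.      0.      1.   ]] -0.014511047178402146 [[-0.7    0.714 -0.011]
 [ 0.568  0.548 -0.614]
 [-0.432 -0.436 -0.789]] [ 373.23  -207.204 1703.818]
top [[534.628   0.    271.675]
 [  0.    534.628 205.713]
 [  0.      0.      1.   ]] 0.024864606209493847 [[-0.014 -1.     0.006]
 [-0.984  0.013 -0.176]
 [ 0.176 -0.008 -0.984]] [ -26.319  509.289 1517.387]
{'clock': 0.1, 'joint_pos': array([-1.218,  0.494,  1.346,  0.   ,  1.303, -0.096]), 'qd': array([ 0.   , -0.003, -0.001, -0.   , -0.001,  0.   ]), 'joint_efforts': array([  0.   , -88.025, -38.255,   0.071,   0.048,  -0.   ]), 'tcp_pos': array([ 271.06 , -562.803,  235.386]), 'eef_rot': array([-3.062, -0.699,  0.   ]), 'ft_force': array([-0.106, -0.625, -0.68 ]), 'moment': array([ 0.018,  0.025, -0.006]), 'grasp_force': 0.0, 'finger_gap': 91.32604936984417}
```

View pics/scene1.png

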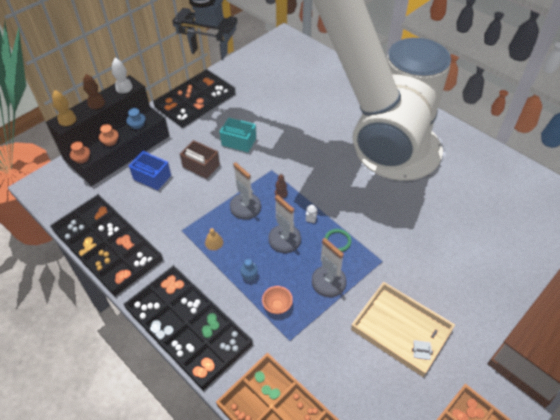

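View pics/top1.png

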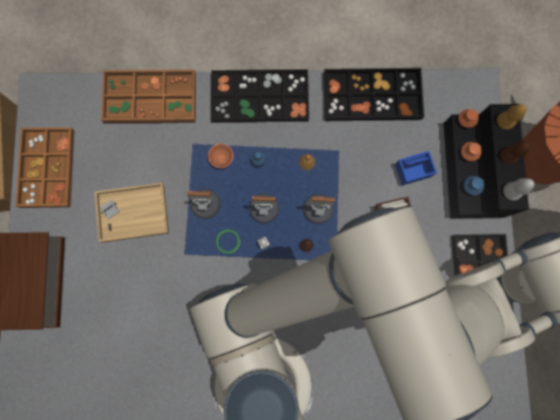

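Scene: the holders' battens are at about (242,171), (285,205) and (332,248). Box candidates are blue (150,170), brown (200,158) and turquoise (238,134); brown is the real one, since the blue and turquoise ones are excluded look-alikes. The repair tray is at (403,328), with the broken clip at its +y end (422,350). In the top view the brown box is partly hidden by the arm.

```bash
python3 - <<'E'
from h import *
np.set_printoptions(precision=1,suppress=True)
S=dict(np.load("scene1.npz"));T=dict(np.load("top1.npz"))
for n,c in(("s",S),("t",T)):
    P=cloud(c); hsv=cv2.cvtColor(c["image"],cv2.COLOR_RGB2HSV)
    m=((hsv[...,0]<20)&(hsv[...,1]>100)&(hsv[...,2]>50)&(P[...,2]>100)&(P[...,2]<200)&(P[...,0]>300)&(P[...,0]<800)&(abs(P[...,1])<330)).astype(np.uint8)
    k,l,st,ce=cv2.connectedComponentsWithStats(m)
    for i in range(1,k):
        if st[i,4]>8:
            q=P[l==i]; 
            r=cv2.minAreaRect(np.float32(q[:,:2]))
            r2=cv2.minAreaRect(np.float32([cast(c,u,v,168)[:2] for v,u in np.argwhere(l==i)]))
            print(n,"batten",ce[i],st[i,4],q.mean(0),np.percentile(q[:,2],[5,95]),r,"\n   ray168",r2)
    m=((hsv[...,0]>100)&(hsv[...,0]<125)&(hsv[...,1]>120)&(P[...,2]>-15)&(P[...,2]<20)).astype(np.uint8)
    k,l,st,ce=cv2.connectedComponentsWithStats(m)
    i=1+st[1:,4].argmax(); print(n,"mat",cv2.minAreaRect(np.float32([cast(c,u,v,4)[:2] for v,u in np.argwhere(l==i)])))
    # floor height check
    # curios + tray + box : points by height
    m=((P[...,2]>12)&(P[...,2]<60)&(P[...,0]>250)&(P[...,0]<800)&(abs(P[...,1])<520)).astype(np.uint8)
    k,l,st,ce=cv2.connectedComponentsWithStats(m)
    for i in range(1,k):
        if st[i,4]>40:
            q=P[l==i]; print(n,"comp",ce[i],st[i,4],q.min(0),q.max(0))
for n,c,pts in(("s",S,[(200,158),(187,160),(213,165),(206,146),(197,176),(403,328)]),("t",T,[(132,212),(96,190),(165,186),(168,237),(97,240)])):
    for p in pts: print(n,p,deproj(c,*p),cast(c,*p,28))
save(S,"crop_box.png",(120,110,270,200),5)
E
```

```text
s batten [241.4 170.1] 45 [ 506.5 -167.6  166.6] [162.2 170.8] ((506.2817077636719, -167.69052124023438), (57.214317321777344, 5.599348545074463), 87.4275894165039) 
   ray168 ((507.36968994140625, -166.81483459472656), (56.4969482421875, 7.485117435455322), 86.5528335571289)
s batten [283.4 202.8] 73 [509.2  -9.5 167. ] [160.9 172.3] ((509.483642578125, -8.585273742675781), (59.403846740722656, 9.941119194030762), 82.43383026123047) 
   ray168 ((510.1749572753906, -8.210367202758789), (61.653926849365234, 9.981091499328613), 81.92005920410156)
s batten [332.5 247.7] 75 [526.3 169.1 167. ] [161.8 170.7] ((524.3516235351562, 170.19070434570312), (57.21635437011719, 11.63436508178711), 82.8728256225586) 
   ray168 ((526.864501953125, 168.9537353515625), (57.06345748901367, 9.225847244262695), 87.2201919555664)
s mat ((538.0321044921875, -24.477737426757812), (289.7210693359375, 277.1326904296875), 27.58232879638672)
s comp [238.5 134.1] 655 [ 277.4 -437.6   12. ] [ 384.3 -325.1   60. ]
s comp [201.1 158.8] 686 [ 439.4 -443.3   12. ] [ 530.1 -335.5   60. ]
s comp [150.8 169.7] 705 [ 571
[... 3020 characters left out ...]
8] [419.    7.8  59.7]
t comp [305.5 245.4] 87 [ 377.9 -148.4   12.1] [ 413.4 -115.2   60. ]
s (200, 158) [ 500.  -364.5   65. ] [ 480.3 -395.    28. ]
s (187, 160) [ 520.9 -404.7   42.9] [ 513.4 -417.3   28. ]
s (213, 165) [ 473.4 -342.    30.8] [ 472.  -344.2   28. ]
s (206, 146) [ 453.4 -391.9   62.3] [ 433.8 -421.    28. ]
s (197, 176) [ 520.7 -367.    -0.2] [ 534.5 -344.9   28. ]
s (403, 328) [495.9 385.4   6.3] [507. 389.  28.]
t (132, 212) [503.9 385.3  -2.7] [498.6 377.4  28. ]
t (96, 190) [571.3 493.4   3.3] [566.  485.4  28. ]
t (165, 186) [582.  288.   -1.1] [575.6 282.4  28. ]
t (168, 237) [426.4 275.4   1.6] [423.2 270.4  28. ]
t (97, 240) [420.8 485.3  -1. ] [417.4 476.   28. ]
```

View pics/crop_box.png

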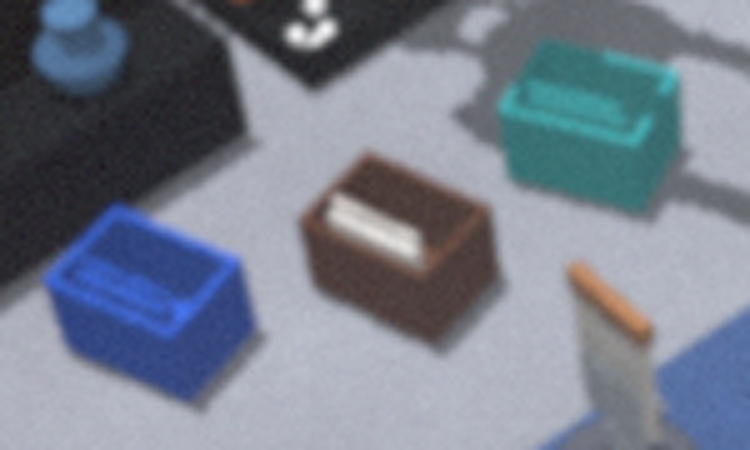

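The crop confirms the brown box at scene (200,158) as the target, with white blanks on its +x side. First I move above the -y card.

>>> jog_arm(
  series=[0, 0, 0.715, 0.468, 0.79, 0.14, 1, 0, 0, 0.715, 0.468, 0.79, 0.14, 1, 0, 0, 0.715, 0.468, 0.79, 0.14, 1, 0, 0, 0.715, 0.468, 0.79, 0.14, 1, 0, 0, 0.715, 0.468, 0.79, 0.14, 1],
  squeeze=15,
)

```text
clock: 0.72
tcp_pos: [389.4, -363.2, 271.4]
eef_rot: [2.747, 1.525, 0.001]
ft_force: [0.7, 0.6, -1.5]
finger_gap: 91.0
grasp_force: 0.0
```

>>> jog_arm(
  series=[0, 0, 0.714, 0.468, 0.79, 0, 1, 0, 0, 0.714, 0.468, 0.79, 0, 1, 0, 0, 0.714, 0.468, 0.79, 0, 1, 0, 0, 0.714, 0.468, 0.79, 0, 1, 0, 0, 0.714, 0.468, 0.79, 0, 1, 0, 0, 0.714, 0.468, 0.79, 0, 1],
)

```text
clock: 1.48
tcp_pos: [504.9, -168.9, 270.6]
eef_rot: [-2.221, -2.221, 0.001]
ft_force: [0.3, -0.4, -0.5]
finger_gap: 91.3
grasp_force: 0.0
```

```bash
python3 - <<'E'
from h import *
np.set_printoptions(precision=3,suppress=True)
c=env.camera("wrist");save(c,"w1.png");np.savez("w1.npz",**c)
s=env.get_state();print(s["tcp_pos"],s["eef_rot"],s["ft_force"],s["clock"],s["joint_pos"]);print(c["R"],c["t"],-c["R"].T@c["t"])
E
```

```text
[ 504.692 -169.188  270.683] [-2.222 -2.22   0.001] [-0.26   0.115  0.644] 1.525 [-0.435  0.329  1.524 -0.     1.29  -0.435]
[[ 1.     0.001 -0.   ]
 [ 0.001 -0.962  0.274]
 [-0.    -0.274 -0.962]] [-504.279 -202.893  379.324] [504.451 -90.617 420.317]
```

View pics/w1.png

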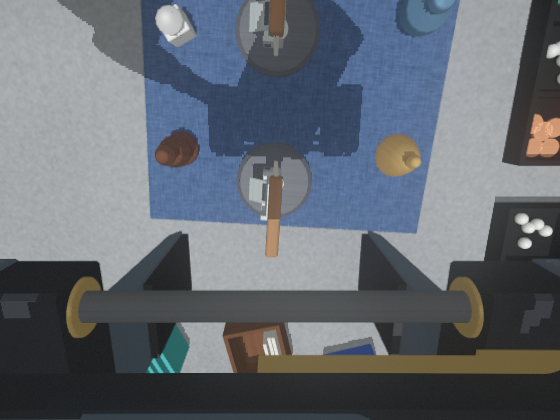

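The wrist view shows card A's batten from (277,178) to (272,255), nearly centred, with card B's batten at the top (277,15). The brown box is partly in sight at (257,345).

```bash
cat >> h.py <<'E'
def battens(c,zr=(150,185),zt=168):
    P=cloud(c); hsv=cv2.cvtColor(c["image"],cv2.COLOR_RGB2HSV);out=[]
    m=((hsv[...,0]<20)&(hsv[...,1]>90)&(hsv[...,2]>40)&(P[...,2]>zr[0])&(P[...,2]<zr[1])).astype(np.uint8)
    k,l,st,ce=cv2.connectedComponentsWithStats(m)
    for i in range(1,k):
        if st[i,4]>150:
            q=P[l==i];w=np.argwhere(l==i);t=P[l==i][:,2]
            top=w[t>np.percentile(t,90)-4]
            r=cv2.minAreaRect(np.float32([cast(c,u,v,zt)[:2] for v,u in top]))
            b=cv2.boxPoints(r);d=b-np.roll(b,1,0);d=d[np.linalg.norm(d,axis=1).argmax()];d=d*np.sign(d[1])
            yaw=np.degrees(np.arctan2(-d[0],d[1]))
            out.append((ce[i].round(),np.percentile(t,[5,50,95]).round(1),"ctr",np.round(r[0],1),"size",np.round(r[1],1),"yaw",round(float(yaw),1)))
    return out
E
python3 - <<'E'
from h import *
for b in battens(dict(np.load("w1.npz"))):print(*b)
E
```

```text
[277.  17.] [165.9 168.7 169.9] ctr [505.8 -30.9] size [20.   9.4] yaw -3.4
[276. 189.] [167.5 168.8 169.9] ctr [ 505.2 -148.7] size [23.1  8.3] yaw -0.2
[272. 237.] [167.6 168.8 169.8] ctr [ 502.6 -185.1] size [31.1  9.3] yaw -3.5
```

>>> jog_arm(
  series=[0, 0, -0.089, -0.004, 0, -0.15, 0.6, 0, 0, -0.089, -0.004, 0, -0.3, 0.6, 0, 0, -0.089, -0.004, 0, -0.4, 0.4, 0, 0, -0.089, -0.004, 0, -0.428, 0.4, 0, 0, -0.089, -0.004, 0, -0.428, 0.3, 0, 0, -0.089, -0.004, 0, -0.428, 0.25, 0, 0, -0.089, -0.004, 0, -0.428, 0.25],
  squeeze=15,
)

```text
clock: 2.4
tcp_pos: [504.6, -168.4, 164.8]
eef_rot: [2.296, 2.142, 0.001]
ft_force: [-0.4, -0.0, 0.1]
finger_gap: 24.8
grasp_force: 0.0
```

```bash
python3 - <<'E'
from h import *
c=env.camera("wrist");save(c,"w2.png")
s=env.get_state();print(s["tcp_pos"],s["eef_rot"],s["ft_force"],s["clock"],s["finger_gap"])
E
```

```text
[ 504.47970909 -168.27542956  164.59912787] [2.29651079e+00 2.14213120e+00 6.61500927e-04] [0.43802486 0.95534584 0.69186733] 2.45 23.210084325327387
```

View pics/w2.png

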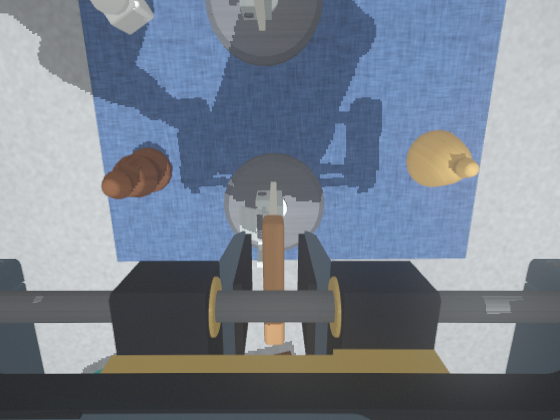

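The card is centred between the fingers (batten x≈273, fingers at 248 and 300) and aligned. Now I close and draw it up gently.

>>> jog_arm(
  series=[0, 0, 0, 0, 0, 0, 0.12, 0, 0, 0, 0, 0, 0, 0.05, 0, 0, 0, 0, 0, 0, 0.05, 0, 0, 0, 0, 0, 0, 0.05],
  squeeze=20,
)

```text
clock: 2.95
tcp_pos: [504.2, -168.1, 164.1]
eef_rot: [2.297, 2.143, 0.0]
ft_force: [-1.7, 0.6, 4.7]
finger_gap: 9.6
grasp_force: 20.0
```

>>> jog_arm(
  series=[0, 0, 0, 0, 0, 0.005, 0.05, 0, 0, 0, 0, 0, 0.01, 0.05, 0, 0, 0, 0, 0, 0.015, 0.05],
)

```text
clock: 3.32
tcp_pos: [504.1, -168.0, 167.5]
eef_rot: [-2.297, -2.142, 0.0]
ft_force: [1.7, 0.6, -7.1]
finger_gap: 10.0
grasp_force: 20.0
```

>>> jog_arm(
  series=[0, 0, 0, 0, 0, 0.005, 0.05, 0, 0, 0, 0, 0, 0.01, 0.05],
)

```text
clock: 3.58
tcp_pos: [504.1, -168.1, 170.2]
eef_rot: [-2.297, -2.143, 0.0]
ft_force: [1.0, 0.7, -6.7]
finger_gap: 9.9
grasp_force: 20.0
```

>>> jog_arm(
  series=[0, 0, 0, 0, 0, 0.004, 0.05, 0, 0, 0, 0, 0, 0.008, 0.05],
)

```text
clock: 3.82
tcp_pos: [504.1, -168.1, 172.2]
eef_rot: [-2.297, -2.143, 0.0]
ft_force: [0.4, 0.0, -7.1]
finger_gap: 9.8
grasp_force: 20.0
```

About 7 N including weight, so clip A is sound. Pushing it back home.

>>> jog_arm(
  series=[0, 0, 0, 0, 0, -0.008, 0.05, 0, 0, 0, 0, 0, -0.016, 0.05, 0, 0, 0, 0, 0, -0.024, 0.05, 0, 0, 0, 0, 0, -0.03, 0.05],
)

```text
clock: 4.32
tcp_pos: [504.4, -168.4, 165.5]
eef_rot: [2.296, 2.142, 0.0]
ft_force: [-5.0, -0.0, 11.3]
finger_gap: 9.6
grasp_force: 20.0
```

>>> jog_arm(
  series=[0, 0, 0, 0, 0, -0.003, 0.05, 0, 0, 0, 0, 0, -0.006, 0.05, 0, 0, 0, 0, 0, -0.007, 0.05],
)

```text
clock: 4.7
tcp_pos: [504.5, -168.4, 164.1]
eef_rot: [2.296, 2.142, 0.0]
ft_force: [-6.1, 1.0, 19.1]
finger_gap: 9.9
grasp_force: 20.0
```

>>> jog_arm(
  series=[0, 0, 0, 0, 0, 0, 0.3, 0, 0, 0, 0, 0, 0, 0.4, 0, 0, 0, 0, 0, 0.15, 0.6, 0, 0, 0, 0, 0, 0.35, 0.8, 0, 0, 0, 0.01, 0.3, 0.4, 0.8, 0, 0, 0, 0.01, 0.632, 0.4, 0.8, 0, 0, 0, 0.01, 0.632, 0.4, 0.8, 0, 0, 0, 0.01, 0.632, 0.4, 0.8],
)

```text
clock: 5.7
tcp_pos: [506.6, -8.1, 263.1]
eef_rot: [2.294, 2.146, 0.001]
ft_force: [0.2, -0.5, 0.0]
finger_gap: 73.1
grasp_force: 0.0
```

```bash
sed -i 's/\[...,2\]>40)/[...,2]>20)/; s/\[...,1\]>90)/[...,1]>70)/' h.py; python3 - <<'E'
from h import *
np.set_printoptions(precision=1,suppress=True)
c=env.camera("wrist");save(c,"w3.png");np.savez("w3.npz",**c)
for b in battens(c):print(*b)
print(env.get_state()["tcp_pos"])
E
```

```text
[276. 218.] [167.1 168.7 169.8] ctr [507.4  -7.4] size [63.3  9.2] yaw -3.8
[506.7  -9.4 263. ]
```

>>> jog_arm(
  series=[0, 0, 0, 0.002, 0.004, -0.15, 0.6, 0, 0, 0, 0.002, 0.004, -0.3, 0.4, 0, 0, 0, 0.002, 0.004, -0.396, 0.3, 0, 0, 0, 0.002, 0.004, -0.396, 0.25, 0, 0, 0, 0.002, 0.004, -0.396, 0.2, 0, 0, 0, 0.002, 0.004, -0.396, 0.12, 0, 0, 0, 0.002, 0.004, -0.396, 0.05, 0, 0, 0, 0.002, 0.004, -0.396, 0.05],
)

```text
clock: 6.75
tcp_pos: [507.7, -9.3, 164.8]
eef_rot: [2.296, 2.142, 0.001]
ft_force: [-0.6, -2.3, 7.7]
finger_gap: 10.0
grasp_force: 20.0
```

>>> jog_arm(
  series=[0, 0, 0, 0, 0, 0, 0.05, 0, 0, 0, 0, 0, 0.005, 0.05, 0, 0, 0, 0, 0, 0.01, 0.05, 0, 0, 0, 0, 0, 0.015, 0.05],
)

```text
clock: 7.25
tcp_pos: [507.2, -9.1, 167.7]
eef_rot: [-2.297, -2.143, 0.0]
ft_force: [1.0, -0.3, -6.1]
finger_gap: 9.8
grasp_force: 20.0
```

>>> jog_arm(
  series=[0, 0, 0, 0, 0, 0.005, 0.05, 0, 0, 0, 0, 0, 0.01, 0.05],
)

```text
clock: 7.5
tcp_pos: [507.2, -9.1, 170.2]
eef_rot: [-2.297, -2.143, 0.0]
ft_force: [0.7, -0.1, -6.0]
finger_gap: 9.8
grasp_force: 20.0
```

>>> jog_arm(
  series=[0, 0, 0, 0, 0, 0.004, 0.05, 0, 0, 0, 0, 0, 0.008, 0.05],
)

```text
clock: 7.75
tcp_pos: [507.2, -9.1, 172.2]
eef_rot: [2.297, 2.143, 0.0]
ft_force: [0.7, -0.1, -6.3]
finger_gap: 9.7
grasp_force: 20.0
```

B draws at about 6 N, so it is sound too. Seating it again.

>>> jog_arm(
  series=[0, 0, 0, 0, 0, -0.008, 0.05, 0, 0, 0, 0, 0, -0.016, 0.05, 0, 0, 0, 0, 0, -0.024, 0.05, 0, 0, 0, 0, 0, -0.03, 0.05],
)

```text
clock: 8.25
tcp_pos: [507.6, -9.2, 165.4]
eef_rot: [2.297, 2.142, 0.001]
ft_force: [-1.8, 0.5, 10.4]
finger_gap: 9.8
grasp_force: 20.0
```

>>> jog_arm(
  series=[0, 0, 0, 0, 0, -0.003, 0.05, 0, 0, 0, 0, 0, -0.006, 0.05, 0, 0, 0, 0, 0, -0.007, 0.05],
)

```text
clock: 8.62
tcp_pos: [507.8, -9.2, 164.6]
eef_rot: [2.296, 2.142, 0.002]
ft_force: [-6.8, 0.9, 29.9]
finger_gap: 10.6
grasp_force: 20.0
```

Seated. On to card C, near (525,167).

>>> jog_arm(
  series=[0, 0, 0, 0, 0, 0, 0.3, 0, 0, 0, 0, 0, 0, 0.4, 0, 0, 0, 0, 0, 0.15, 0.6, 0, 0, 0, 0, 0, 0.35, 0.8, 0, 0, 0, 0.066, 0.3, 0.4, 0.8, 0, 0, 0, 0.066, 0.7, 0.4, 0.8, 0, 0, 0, 0.066, 0.7, 0.4, 0.8, 0, 0, 0, 0.066, 0.7, 0.4, 0.8],
)

```text
clock: 9.62
tcp_pos: [523.4, 169.0, 262.8]
eef_rot: [-2.293, -2.147, -0.001]
ft_force: [0.4, -1.1, -0.4]
finger_gap: 72.8
grasp_force: 0.0
```

```bash
python3 - <<'E'
from h import *
np.set_printoptions(precision=1,suppress=True)
c=env.camera("wrist");save(c,"w4.png");np.savez("w4.npz",**c)
for b in battens(c):print(*b)
print(env.get_state()["tcp_pos"])
E
```

```text
[275. 219.] [167.5 168.7 169.9] ctr [523.4 168.3] size [63.5  8.8] yaw -3.4
[523.4 167.2 262.7]
```

>>> jog_arm(
  series=[0, 0, 0, 0, 0.002, -0.15, 0.6, 0, 0, 0, 0, 0.002, -0.3, 0.4, 0, 0, 0, 0, 0.002, -0.394, 0.3, 0, 0, 0, 0, 0.002, -0.394, 0.25, 0, 0, 0, 0, 0.002, -0.394, 0.2, 0, 0, 0, 0, 0.002, -0.394, 0.12, 0, 0, 0, 0, 0.002, -0.394, 0.05, 0, 0, 0, 0, 0.002, -0.394, 0.05],
)

```text
clock: 10.68
tcp_pos: [524.1, 166.4, 165.3]
eef_rot: [2.297, 2.142, 0.002]
ft_force: [-2.8, -2.2, 7.8]
finger_gap: 10.2
grasp_force: 20.0
```

>>> jog_arm(
  series=[0, 0, 0, 0, 0, 0, 0.05, 0, 0, 0, 0, 0, 0.005, 0.05, 0, 0, 0, 0, 0, 0.01, 0.05, 0, 0, 0, 0, 0, 0.015, 0.05],
)

```text
clock: 11.18
tcp_pos: [523.8, 166.4, 168.3]
eef_rot: [2.297, 2.143, 0.0]
ft_force: [0.6, 0.2, -2.2]
finger_gap: 10.1
grasp_force: 20.0
```

>>> jog_arm(
  series=[0, 0, 0, 0, 0, 0.005, 0.05, 0, 0, 0, 0, 0, 0.01, 0.05],
)

```text
clock: 11.42
tcp_pos: [523.7, 166.4, 170.7]
eef_rot: [2.297, 2.143, 0.0]
ft_force: [1.8, 0.1, -1.4]
finger_gap: 9.7
grasp_force: 20.0
```

>>> jog_arm(
  series=[0, 0, 0, 0, 0, 0.004, 0.05, 0, 0, 0, 0, 0, 0.008, 0.05],
)

```text
clock: 11.68
tcp_pos: [523.7, 166.4, 172.7]
eef_rot: [2.297, 2.143, 0.0]
ft_force: [1.0, 0.1, -1.6]
finger_gap: 9.9
grasp_force: 20.0
```

About 1.5 N: C is the worn clip. I draw its card out and, meanwhile, measure the box with the arm out of the top camera's way.

>>> jog_arm(
  series=[0, 0, 0, 0, 0, 0.03, 0.05, 0, 0, 0, 0, 0, 0.07, 0.05, 0, 0, 0, 0, 0, 0.12, 0.05, 0, 0, 0, 0, 0, 0.18, 0.05, 0, 0, 0, 0, 0, 0.3, 0.05, 0, 0, 0, 0, 0, 0.5, 0.05, 0, 0, 0, 0, 0, 0.52, 0.05, 0, 0, 0, 0, 0, 0.52, 0.05],
)

```text
clock: 12.68
tcp_pos: [523.5, 166.4, 303.1]
eef_rot: [2.297, 2.143, 0.001]
ft_force: [-1.0, 0.3, -0.7]
finger_gap: 9.8
grasp_force: 20.0
```

```bash
python3 - <<'E'
from h import *
np.set_printoptions(precision=1,suppress=True)
S=env.camera("scene");T=env.camera("top");np.savez("s5.npz",**S);np.savez("t5.npz",**T)
save(T,"t5.png")
for n,c in(("s",S),("t",T)):
    P=cloud(c);hsv=cv2.cvtColor(c["image"],cv2.COLOR_RGB2HSV)
    roi=(P[...,0]>420)&(P[...,0]<560)&(P[...,1]>-480)&(P[...,1]<-300)
    rim=roi&(P[...,2]>50)&(P[...,2]<66)&~((hsv[...,1]<60)&(hsv[...,2]>130))
    w=np.argwhere(rim);r=cv2.minAreaRect(np.float32([cast(c,u,v,60)[:2] for v,u in w]))
    print(n,"rim",len(w),np.median(P[rim],0),r)
    bl=roi&(P[...,2]>40)&(hsv[...,1]<60)&(hsv[...,2]>130)
    w=np.argwhere(bl);print("blanks",len(w),np.median(P[bl],0),cv2.minAreaRect(np.float32(P[bl][:,:2])),P[bl][:,2].max())
    fl=roi&(P[...,2]<14)&(P[...,2]>1)&(hsv[...,1]>50);print("floor",fl.sum(),np.median(P[fl],0))
    # worn holder clip + tray
    h=(P[...,0]>460)&(P[...,0]<580)&(P[...,1]>110)&(P[...,1]<225)&(P[...,2]>98)&(P[...,2]<112)
    print("head",h.sum(),cv2.minAreaRect(np.float32(P[h][:,:2])) if h.sum() else None)
    tr=(P[...,0]>400)&(P[...,0]<600)&(P[...,1]>255)&(P[...,1]<510)&(P[...,2]>22)&(P[...,2]<36)
    print("tray",tr.sum(),cv2.minAreaRect(np.float32([cast(c,u,v,28)[:2] for v,u in np.argwhere(tr)])))
    tf=(P[...,0]>440)&(P[...,0]<550)&(P[...,1]>310)&(P[...,1]<400);print("tray floor z",np.median(P[tf][:,2]))
    ft=(P[...,0]>470)&(P[...,0]<580)&(P[...,1]>110)&(P[...,1]<225)&(P[...,2]>17)&(P[...,2]<28);print("foot",ft.sum(),cv2.minEnclosingCircle(np.float32(P[ft][:,:2])))
print(env.get_state()["tcp_pos"],env.get_state()["ft_force"])
E
```

```text
s rim 226 [ 487.9 -378.2   57.7] ((489.135986328125, -382.984375), (75.7987289428711, 98.77423095703125), 12.910947799682617)
blanks 206 [ 502.  -390.2   61.9] ((482.1740417480469, -391.42523193359375), (73.6310043334961, 94.67522430419922), 9.775279998779297) 74.54452052876333
floor 48 [ 508.3 -391.4   11.1]
head 74 ((526.2017822265625, 167.41087341308594), (48.03403854370117, 12.385034561157227), 89.92579650878906)
tray 776 ((500.97137451171875, 382.9787902832031), (155.6943817138672, 199.06263732910156), 7.127170085906982)
tray floor z 5.523772315587143
foot 623 ((524.654296875, 167.6516876220703), 46.14202117919922)
t rim 246 [ 488.6 -389.5   59.2] ((486.1014099121094, -388.6822204589844), (70.7356948852539, 96.87630462646484), 12.355140686035156)
blanks 135 [ 504.8 -386.5   61.6] ((505.4490051269531, -386.44390869140625), (16.509389877319336, 70.75833892822266), 12.686762809753418) 73.61271258695508
floor 250 [ 480.4 -397.6    5.4]
head 10 ((527.4242553710938, 174.29583740234375), (17.304519653320312, 8.845100402832031), 89.24153137207031)
tray 322 ((500.5631103515625, 381.3262939453125), (150.82485961914062, 199.68299865722656), 7.212069511413574)
tray floor z 4.22985811878691
foot 30 ((535.8367309570312, 158.31103515625), 40.3741340637207)
[523.  166.3 301.8] [ 0.   0.2 -0.9]
```

View pics/t5.png

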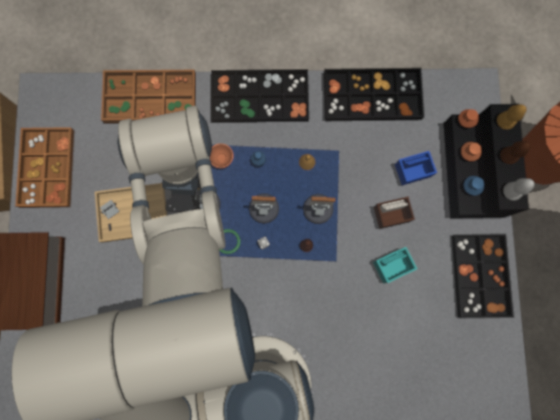

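The top view shows the brown box unobstructed at (394,212), turned about 12.5°. I carry the card over while checking the box against the earlier wrist picture.

>>> jog_arm(
  series=[0, 0, 0.165, -0.085, -0.2, 0, 0.05, 0, 0, 0.165, -0.085, -1, 0, 0.05, 0, 0, 0.165, -0.085, -1, 0, 0.05, 0, 0, 0.165, -0.085, -1, 0, 0.05, 0, 0, 0.165, -0.085, -1, 0, 0.05, 0, 0, 0.165, -0.085, -1, 0, 0.05],
)

```text
clock: 13.52
tcp_pos: [502.0, -83.9, 301.9]
eef_rot: [-2.155, -2.284, 0.001]
ft_force: [-0.7, 0.3, -1.2]
finger_gap: 10.0
grasp_force: 20.0
```

>>> jog_arm(
  series=[0, 0, 0.2, -0.103, -1, 0, 0.05, 0, 0, 0.2, -0.103, -1, 0, 0.05, 0, 0, 0.2, -0.103, -1, 0, 0.05, 0, 0, 0.2, -0.103, -1, 0, 0.05, 0, 0, 0.2, -0.103, -1, 0, 0.05, 0, 0, 0.2, -0.103, -1, 0, 0.05],
)

```text
clock: 14.28
tcp_pos: [477.1, -332.1, 302.1]
eef_rot: [-1.966, -2.449, -0.001]
ft_force: [0.0, 0.1, -0.4]
finger_gap: 9.8
grasp_force: 20.0
```

```bash
python3 - <<'E'
from h import *
np.set_printoptions(precision=1,suppress=True)
W=dict(np.load("w1.npz"))
P=cloud(W);hsv=cv2.cvtColor(W["image"],cv2.COLOR_RGB2HSV)
roi=(P[...,0]>420)&(P[...,0]<560)&(P[...,1]>-480)&(P[...,1]<-300)
bl=roi&(P[...,2]>50)&(hsv[...,1]<60)&(hsv[...,2]>130);w=np.argwhere(bl)
print("blanks",len(w),np.median(P[bl],0),cv2.minAreaRect(np.float32(P[bl][:,:2])))
rim=roi&(P[...,2]>55)&(P[...,2]<64)&(hsv[...,1]>60)
print(cv2.minAreaRect(np.float32(P[rim][:,:2])),P[rim].min(0),P[rim].max(0))
for y in (-345,-350,-355,-360):
    m=rim&(abs(P[...,1]-y)<3); print(y,P[m][:,0].min() if m.sum() else None,P[m][:,0].max() if m.sum() else None)
s=env.get_state();print(s["tcp_pos"],s["eef_rot"],s["ft_force"],s["finger_gap"],s["clock"])
E
```

```text
blanks 262 [ 499.7 -361.5   61.8] ((477.38006591796875, -372.7019348144531), (62.271949768066406, 50.14085006713867), 12.98151969909668)
((481.4272766113281, -372.07073974609375), (69.74748229980469, 59.78181076049805), 12.327831268310547) [ 441.6 -407.7   55. ] [ 519.  -336.8   63.3]
-345 456.8047398072341 511.30173003894856
-350 441.6176885699155 512.5730041909598
-355 441.6176885699155 513.8172409852466
-360 443.01959408508975 513.8172409852466
[ 477.1 -332.1  302.1] [-2.  -2.4 -0. ] [ 0.   0.1 -0.4] 9.752540886388047 14.275
```

The wrist data gives a box centre of (485,-389), in agreement with the top view. The target is (476,-390), and I lower the card there.

>>> jog_arm(
  series=[0, 0, 0, -0.004, -0.234, 0, 0.05, 0, 0, 0, -0.004, -0.234, 0, 0.05, 0, 0, 0, -0.004, -0.234, -0.2, 0.05, 0, 0, 0, -0.004, -0.234, -0.4, 0.05, 0, 0, 0, -0.004, -0.234, -0.55, 0.05, 0, 0, 0, -0.004, -0.234, -0.6, 0.05, 0, 0, 0, -0.004, -0.234, -0.6, 0.05],
)

```text
clock: 15.15
tcp_pos: [476.2, -391.0, 153.0]
eef_rot: [-1.966, -2.45, -0.0]
ft_force: [0.2, 0.0, -0.1]
finger_gap: 9.8
grasp_force: 20.0
```

```bash
python3 - <<'E'
from h import *
S=env.camera("scene");save(S,"s6.png",(120,90,280,210),5)
s=env.get_state();print(s["tcp_pos"],s["ft_force"])
E
```

```text
[ 476.51825463 -391.66949306  153.91275994] [ 0.95986727 -0.16669644  0.02727719]
```

View pics/s6.png

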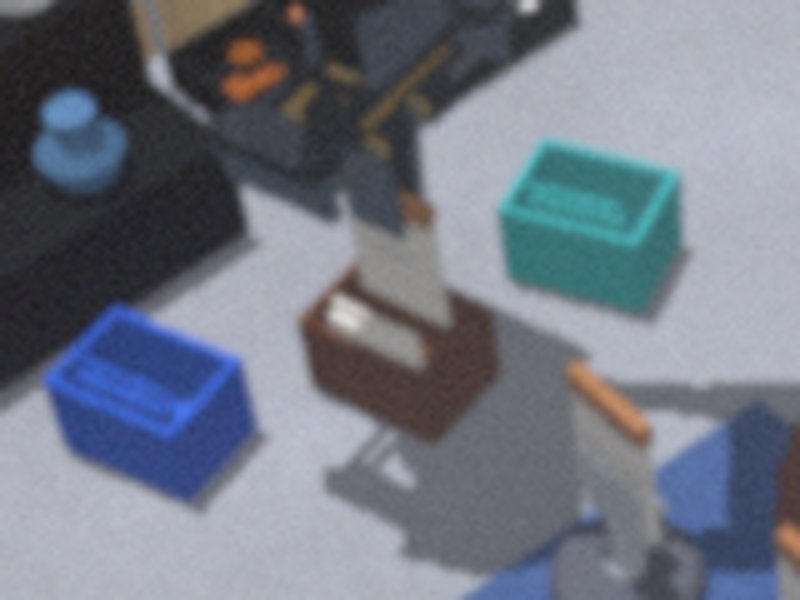

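The crop shows the card hovering over the free space, its lower edge from (355,275) to (450,325), parallel to the blanks. I lower and release it.

>>> jog_arm(
  series=[0, 0, 0, 0, 0, -0.08, 0.05, 0, 0, 0, 0, 0, -0.15, 0.05, 0, 0, 0, 0, 0, -0.2, 0.05, 0, 0, 0, 0, 0, -0.216, 0.05, 0, 0, 0, 0, 0, -0.22, 0.05],
)

```text
clock: 15.82
tcp_pos: [475.9, -392.3, 98.2]
eef_rot: [1.967, 2.449, 0.0]
ft_force: [-1.4, 3.1, 12.5]
finger_gap: 10.1
grasp_force: 20.0
```

>>> jog_arm(
  series=[0, 0, 0, 0, 0, 0, 0.15, 0, 0, 0, 0, 0, 0, 0.25, 0, 0, 0, 0, 0, 0, 0.3, 0, 0, 0, 0, 0, 0.03, 0.35, 0, 0, 0, 0, 0, 0.15, 0.5, 0, 0, 0, 0, 0, 0.35, 0.6, 0, 0, 0, 0, 0, 0.6, 0.8, 0, 0, 0, 0, 0, 0.8, 0.8],
)

```text
clock: 16.82
tcp_pos: [475.7, -392.1, 300.9]
eef_rot: [1.967, 2.448, -0.0]
ft_force: [0.1, -0.7, -0.5]
finger_gap: 69.0
grasp_force: 0.0
```

```bash
python3 - <<'E'
from h import *
np.set_printoptions(precision=1,suppress=True)
S=env.camera("scene")
P=cloud(S);hsv=cv2.cvtColor(S["image"],cv2.COLOR_RGB2HSV)
m=(P[...,0]>420)&(P[...,0]<560)&(P[...,1]>-480)&(P[...,1]<-300)&(P[...,2]>76)&(P[...,2]<125)
q=P[m];print(m.sum(),q.min(0),q.max(0),cv2.minAreaRect(np.float32(q[:,:2])))
s=env.get_state();print(s["tcp_pos"],s["eef_rot"],s["ft_force"],s["joint_pos"],s["finger_gap"])
E
```

```text
135 [ 461.5 -425.1   76. ] [ 486.5 -357.8  106.2] ((474.6440124511719, -391.35601806640625), (14.964103698730469, 67.59272766113281), 13.326000213623047)
[ 477.2 -393.5  307.4] [ 2.   2.4 -0. ] [-0.2 -0.5  6.9] [-0.8  0.4  1.3  0.   1.4 -1. ] 71.50245206086095
```

The card stands in the box, its top centre near (475,-391) with height 106 mm. Next I return to the worn holder with the gripper turned by about 73.5°, to close along y.

>>> jog_arm(
  series=[0, 0, 0.6, 0.09, 0.3, 0, 1, 0, 0, 0.6, 0.09, 1, 0, 1, 0, 0, 0.6, 0.09, 1, 0, 1, 0, 0, 0.6, 0.09, 1, 0, 1, 0, 0, 0.6, 0.09, 1, 0, 1],
)

```text
clock: 17.5
tcp_pos: [497.8, -138.5, 298.2]
eef_rot: [-1.336, -2.843, -0.001]
ft_force: [-0.9, -0.1, 0.7]
finger_gap: 91.2
grasp_force: 0.0
```

>>> jog_arm(
  series=[0, 0, 0.6, 0.09, 1, 0, 1, 0, 0, 0.6, 0.09, 1, 0, 1, 0, 0, 0.6, 0.09, 1, 0, 1, 0, 0, 0.6, 0.09, 1, 0, 1, 0, 0, 0.6, 0.09, 1, 0, 1],
)

```text
clock: 18.12
tcp_pos: [520.9, 111.0, 297.7]
eef_rot: [0.635, 3.076, 0.001]
ft_force: [0.4, -0.2, -0.3]
finger_gap: 91.1
grasp_force: 0.0
```

>>> jog_arm(
  series=[0, 0, 0.433, 0.01, 0.24, 0, 1, 0, 0, 0.433, 0.01, 0.24, -0.2, 1, 0, 0, 0.433, 0.01, 0.24, -0.4, 1, 0, 0, 0.433, 0.01, 0.24, -0.4, 1],
)

```text
clock: 18.62
tcp_pos: [521.6, 166.4, 195.3]
eef_rot: [-0.113, -3.134, 0.003]
ft_force: [-0.1, -0.2, 0.1]
finger_gap: 91.2
grasp_force: 0.0
```

```bash
python3 - <<'E'
from h import *
np.set_printoptions(precision=1,suppress=True)
c=env.camera("wrist");save(c,"w7.png");np.savez("w7.npz",**c)
s=env.get_state();print(s["tcp_pos"],s["eef_rot"],s["ft_force"],s["clock"])
P=cloud(c);m=(abs(P[...,0]-524)<40)&(abs(P[...,1]-167)<50)&(P[...,2]>98)&(P[...,2]<116)
q=P[m];print(m.sum(),np.median(q,0),q.min(0),q.max(0),cv2.minAreaRect(np.float32(q[:,:2])))
E
```

```text
[523.1 166.8 197.6] [-0.1 -3.1  0. ] [ 0.1 -0.2  0.7] 18.675
1008 [524.4 167.8 105.3] [517.8 143.4  98. ] [530.6 191.4 111.2] ((524.1298217773438, 167.57667541503906), (47.91524887084961, 10.815305709838867), 86.90374755859375)
```

View pics/w7.png

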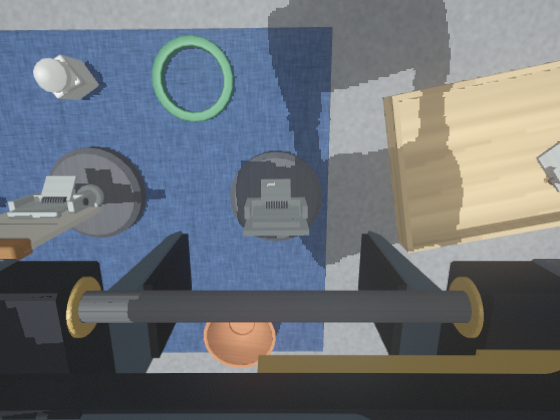

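The wrist view shows the empty clip head at (276,215), centred between the open fingers, with no neighbours near. I descend and grip.

>>> jog_arm(
  series=[0, 0, 0, 0, 0.004, -0.2, 1, 0, 0, 0, 0, 0.004, -0.35, 1, 0, 0, 0, 0, 0.004, -0.418, 0.8, 0, 0, 0, 0, 0.004, -0.418, 0.7, 0, 0, 0, 0, 0.004, -0.418, 0.6, 0, 0, 0, 0, 0.004, -0.418, 0.5, 0, 0, 0, 0, 0.004, -0.418, 0.45, 0, 0, 0, 0, 0.004, -0.418, 0.45],
  squeeze=40,
)

```text
clock: 19.68
tcp_pos: [523.7, 168.6, 94.2]
eef_rot: [0.112, 3.138, -0.0]
ft_force: [-2.0, -4.5, 10.5]
finger_gap: 47.8
grasp_force: 40.1
```

>>> jog_arm(
  series=[0, 0, 0, 0, 0, 0, 0.45, 0, 0, 0, 0, 0, 0.02, 0.45, 0, 0, 0, 0, 0, 0.06, 0.45, 0, 0, 0, 0, 0, 0.12, 0.45, 0, 0, 0, 0, 0, 0.24, 0.45, 0, 0, 0, 0, 0, 0.32, 0.45, 0, 0, 0, 0, 0, 0.32, 0.45],
)

```text
clock: 20.55
tcp_pos: [524.1, 169.1, 175.1]
eef_rot: [0.111, 3.136, 0.001]
ft_force: [0.3, -0.2, -9.3]
finger_gap: 47.7
grasp_force: 40.1
```

>>> jog_arm(
  series=[0, 0, 0, -0.02, 0.2, 0, 0.45, 0, 0, 0, -0.04, 0.4, 0, 0.45, 0, 0, 0, -0.06, 0.6, 0, 0.45, 0, 0, 0, -0.083, 0.771, 0, 0.45, 0, 0, 0, -0.083, 0.771, 0, 0.45, 0, 0, 0, -0.083, 0.771, 0, 0.45],
)

```text
clock: 21.3
tcp_pos: [501.8, 361.3, 172.3]
eef_rot: [-0.111, -3.138, 0.002]
ft_force: [0.3, -0.9, -9.3]
finger_gap: 47.8
grasp_force: 40.0
```

>>> jog_arm(
  series=[0, 0, 0, 0, 0, -0.08, 0.45, 0, 0, 0, 0, 0, -0.16, 0.45, 0, 0, 0, 0, 0, -0.24, 0.45, 0, 0, 0, 0, 0, -0.28, 0.45, 0, 0, 0, 0, 0, -0.3, 0.45, 0, 0, 0, 0, 0, -0.308, 0.45],
)

```text
clock: 22.05
tcp_pos: [502.7, 361.5, 96.4]
eef_rot: [0.112, 3.139, 0.0]
ft_force: [0.8, 0.1, -7.3]
finger_gap: 47.4
grasp_force: 40.0
```

>>> jog_arm(
  series=[0, 0, 0, 0, 0, -0.004, 0.45, 0, 0, 0, 0, 0, -0.008, 0.45],
)

```text
clock: 22.3
tcp_pos: [502.6, 361.9, 96.0]
eef_rot: [0.111, 3.138, 0.001]
ft_force: [-11.0, -2.5, 22.4]
finger_gap: 47.8
grasp_force: 40.0
```

>>> jog_arm(
  series=[0, 0, 0, 0, 0, 0.003, 0.45, 0, 0, 0, 0, 0, 0.003, 0.6, 0, 0, 0, 0, 0, 0.003, 0.8, 0, 0, 0, 0, 0, 0.003, 1, 0, 0, 0, 0, 0, 0.1, 1, 0, 0, 0, 0, 0, 0.3, 1, 0, 0, 0, 0, 0, 0.6, 1, 0, 0, 0, -0.4, 0, 0.8, 1],
)

```text
clock: 23.3
tcp_pos: [452.0, 362.3, 267.9]
eef_rot: [0.115, 3.135, 0.005]
ft_force: [-1.4, 2.0, 0.7]
finger_gap: 91.0
grasp_force: 0.0
```

>>> jog_arm(
  series=[0, 0, 0, -0.4, 0, 0.2, 1, 0, 0, 0, -0.4, 0, 0.2, 1, 0, 0, 0, -0.4, 0, 0.2, 1],
)

```text
clock: 23.68
tcp_pos: [347.5, 362.0, 316.8]
eef_rot: [0.108, 3.138, 0.003]
ft_force: [1.9, 0.1, -0.5]
finger_gap: 90.7
grasp_force: 0.0
```

```bash
python3 - <<'E'
from h import *
np.set_printoptions(precision=1,suppress=True)
c=env.camera("scene");save(c,"s8.png",(120,110,470,380),2.2)
s=env.get_state();print(s["tcp_pos"],s["ft_force"],s["clock"])
P=cloud(c)
m=(abs(P[...,0]-503)<60)&(abs(P[...,1]-362)<55)
q=P[m&(P[...,2]>100)&(P[...,2]<120)];print("head",len(q),np.median(q,0),q.min(0),q.max(0))
q=P[m&(P[...,2]>18)&(P[...,2]<27)];print("foot",len(q),cv2.minEnclosingCircle(np.float32(q[:,:2])),np.median(q[:,2]))
for b in battens(c):print(*b)
for x,y in((505,-168),(508,-9)):
    q=P[(abs(P[...,0]-x)<25)&(abs(P[...,1]-y)<40)&(P[...,2]>150)];print(len(q),q.mean(0),np.percentile(q[:,2],[50,95]))
q=P[(abs(P[...,0]-477)<40)&(abs(P[...,1]+390)<50)&(P[...,2]>78)];print("card",q.mean(0),q.min(0),q.max(0))
E
```

```text
[348.8 362.  315.8] [ 0.5 -0.2 -0.5] 23.725
head 89 [506.5 362.3 106.5] [497.  337.6 100.4] [510.7 385.7 113.5]
foot 624 ((504.7806701660156, 360.7265930175781), 45.004940032958984) 22.665353890538846
[ 96. 103.] [159.6 174.  184.1] ctr [ 617.3 -694.4] size [36.1 41.4] yaw 68.0
[ 67. 119.] [158.5 170.9 184.4] ctr [ 716.3 -693.8] size [34.5 42.3] yaw 79.7
122 [ 505.3 -166.7  164.8] [166.3 171.6]
138 [509.   -6.8 165.1] [166.4 172.8]
card [ 476.  -388.5   95.2] [ 463.1 -425.7   78.2] [ 487.5 -358.   107.2]
```

View pics/s8.png

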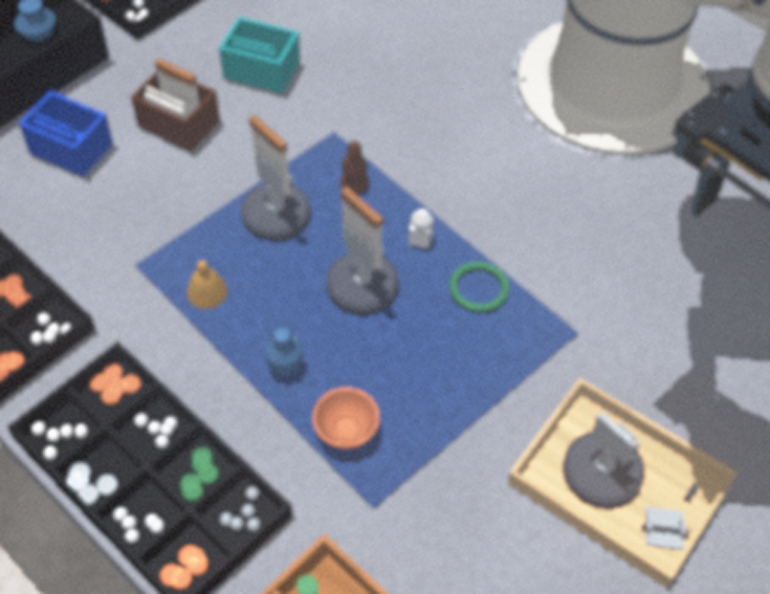

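The view shows the worn holder upright in the tray at (603,465), its card in the brown box at (176,85), both sound holders standing with their cards home, and the curios untouched. Handing in.

```bash
python3 -c "
from bench import env
print(env.hand_in())"
```

```text
the job is handed in; nothing more can be done
None
```

The job is handed in at about 24 s of the 72 s (no verdict came back): the +y holder was the worn one (about 1.5 N against 6–7 N for the other two); its card now stands in the brown box and that holder stands upright in the repair tray, with the other two cards pushed back home.

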